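Tongs lift of a porcelain incense box

TASK

Take the spring tongs out of their stand and, with the tongs, pick the little blue-and-white porcelain incense box out of its open wooden storage box; never touch the porcelain with the gripper itself, and leave the cup, the vase and the bowl alone. Finish still holding it in the squeezed tongs, upright, over the middle of the dark inspection mat and at least 12 cm above it, touching nothing else: do not put it down or let go.

Things in the scene. Friction and masses are not known exactly. Their poses are not given: they have to be found in the camera images.
- tongs_grip (a point): Point midway between the black grip pads on the outsides of the tongs' arms. z up; y runs from arm to arm, the way they close. Pads 18 mm wide, 26 mm tall, centred at this height. Over the pads: 49 mm relaxed, 40 mm with arms parallel. Tongs' hinge 38 mm above this point, their top 44 mm above; lower end of the tips 110 mm below.
- tongs_arm (a joint): Squeeze of the tongs, rad: 0 relaxed, 0.24 arms parallel with tips 28 mm apart, 0.40 at most. Gap between the tips: 64 mm relaxed, about 46 mm when squeezed to 45 mm over the pads, 28 mm at 40 mm. A spring opens them: about 4 N at the pads relaxed, 8 N at 40 mm, so lightly squeezed tongs can be carried while the tips stay open.
- tongs_tips (a point): Point midway between the orange tips of the relaxed tongs, 10 mm above their lower end. The tips are flat inside, 16 mm wide and 26 mm tall.
- stand: Fixed dark wooden stand, 38 x 100 mm and 60 mm high, on a foot of 70 x 120 mm. Origin: centre of its underside. An open slot 22 mm (x) by 84 mm (y), floor 8 mm above the table, holds the tongs upright; they are lifted straight out.
- incense_mid (a point): Little round porcelain incense box, white with blue bands and a blue knob: 28 mm diameter with upright sides from 3 to 22 mm height, 34 mm high with the knob, 40 g, one solid piece. The point is on its axis, 13 mm above its underside; z is its own upward axis. It stands on the lining of box_a.
- incense: The same incense box; origin at the centre of its underside.
- box_a: Fixed open storage box of light wood that holds the incense box, 126 x 126 mm outside, 110 x 110 mm inside, rim 50 mm high, plum-coloured lining (rigid board) 10 mm above the table. Origin: centre of its underside.
- box_b: The same kind of fixed box, holding the celadon cup. The two boxes change places from start to start.
- mat: Dark inspection mat with a teal top lying on the table, 140 x 140 mm, 3 mm thick, fixed. Origin: centre of its underside.
- tongs: Spring tongs, 90 g, standing upright in their stand, tips down: two steel arms 16 mm wide hang from a hinge at the top, black grip pads outside, orange tips. Origin midway between the lower ends of the tips; z up, y from arm to arm.
- cup: Bystander: celadon cup, 48 mm wide, 42 mm high, standing in box_b. Origin: centre of its underside.
- vase: Bystander: white and blue vase, 72 mm wide, 110 mm high, standing on the table. Origin: centre of its underside.
- bowl: Bystander: terracotta bowl, 100 mm wide, 55 mm high, standing on the table. Origin: centre of its underside.
Not all that is in view belongs to the job. What is meant by the mat is not pink or purple, and is the larger of those in its own colour.

How it is judged (in metres and radians):
On the way, in this order (a step that is already met when the one before it is completed fails the run):
1. the tongs are held by the gripper, lifted clear of their stand (tips above its rim) (height (world z) of tongs_tips above 0.072 m and contact force between tongs and the fingers above 1 N), for 0.1 s.
2. the incense box is lifted out of its storage box between the tongs (height (world z) of incense_mid above 0.07 m and contact force between incense and tongs above 0.3 N and contact force between tongs and the fingers above 1 N), for 0.2 s.
At the end, for the whole second after the job is handed in: Incense box centre over 120 mm above the table, within 50 mm (level) of the mat centre, at rest, upright within 0.4 rad, pressed by the tongs (over 0.3 N; joint over 0.15 rad), tongs held by the fingers, robot not touching the porcelain (height (world z) of incense_mid above 0.12 m and horizontal distance between incense_mid and mat below 0.05 m and angle between incense's own z axis and vertical below 0.4 rad and contact force between incense and tongs above 0.3 N and contact force between tongs and the fingers above 1 N and contact force between incense and the arm below 0.05 N and contact force between incense and the fingers below 0.05 N and value of joint tongs_arm above 0.15 rad and linear speed of incense below 0.03 m/s); the arm keeps its last pose, push and grip.
It fails at once if the gripper or arm touches the porcelain incense box (contact force between incense and the arm above 0.3 N or contact force between incense and the fingers above 0.3 N).
It fails at once if the cup, vase or bowl is moved by more than 20 mm (distance of any of cup, vase, bowl from where it was at the start of the episode above 0.02 m).
It fails at once if the cup, vase or bowl is tipped (angle between any of cup, vase, bowl's own z axis and vertical above 0.5 rad).
It fails at once if the incense box is tipped over (angle between incense's own z axis and vertical above 1 rad).
It also fails if it takes over 45 s, if anything falls off the work surface, if the arm or the gripper's body presses on something with over 40 N, if the wrist force passes 120 N, or if a joint passes its speed limit or range.

ROBOT

A 7-joint arm with a two-finger parallel gripper is mounted at the origin on the work surface. World frame = base frame: x ahead of the robot, y to its left, z up, the work surface at z = 0. Lengths are in mm, angles in rad, forces in N, time in s.
With the tool pointing down it reaches from about 425 to 1025 mm from the base axis. Payload 3.6 kg.
Tool frame: the origin (TCP) lies at the very end of the fingers, on their centre line; the grasp point (between the pads) lies 19 mm behind it (r.hold_point_z is the z of the grasp point in the tool frame, in mm); z points along the fingers, x is the direction in which the jaws open and shut, and the axes are right-handed (so a half turn about z gives the same grasp; the last joint's range is limited). The gripper opens to 85 mm and grips with 20 to 120 N. Pads are 22 mm wide; open, the fingers measure 114 mm over their backs; the gripper's body (76 mm by 85 mm) begins 54 mm behind the grasp point. The pads swing forward as they close: fully open they stand 13 mm farther back than shut.
Start: joints at [-1.433, 0.591, 0.048, 1.609, -0.033, 0.943, -0.034], TCP at [165.843, 705.78, 231.302] pointing down, gripper open.
Joint ranges: [-2.69, 2.69], [-0.47, 2.24], [-1.27, 1.36], [0.19, 2.51], [-1.53, 4.68], [0.08, 2.07], [-3.09, 3.09]. Speed limits (rad/s): [2.57, 2.57, 3.14, 3.14, 3.14, 3.14, 3.14].

INTERFACE

Orientations are given as a rotation vector (axis times angle).
In Python, from plant import r, optics gives the robot as it stands.
- The arm moves only by the tool arm_command, never from a script. Its argument "commands" is one flat list of numbers, 7 for each row, row after row: the opening, from 0 (shut) to 1 (fully open), then the shift along the tool's x, y, z in mm, then the turn, a rotation vector about the tool's x, y, z in rad. A call has 1 to 20 rows; each row shifts and turns the commanded pose from where the row before left it, along the tool's axes as they then stand; what a row does not reach is not made up. A row lasts 1/12 s, in which the tool goes at most 41.7 mm and 7.16 degrees, less where a joint would pass 70% of its speed; a pose out of reach is approached as far as the arm can. A call with a gripper value outside its range is refused whole. The fingers move at their own pace and stop on an object; "newtons" is the grip in N (left out, the last holds). Time passes only in rows, so rows that do not move let the fingers close. It gives the time, the measured TCP pose, the force and the opening at its end, in the units of the state.
- r.observe(): the state, without advancing time (a new reading comes with each control period).
- optics.snapshot(name): name is "side" or "top"; returns a dict with "pixels" (480x640x3 uint8, red, green, blue), "fx", "fy", "cx", "cy" (pixels), "distortion" ([k1, k2, p1, p2, k3] as OpenCV has them; the pictures are not rectified), "xyz" and "rotation" of the camera in the world. Camera axes: x right, y down, z forward; pixel columns grow to the right and rows downward; lengths in mm; the calibration is good to about 2 mm. A picture is of the moment at which its call begins. There is no depth.
- r.sign_off(): hands the job in, once; it reports no verdict.
Trained networks look in a picture, given as the dict that the camera call returned (one of the last four; its "shot" number tells which), for a name from the list of things; names that differ only in an ending like _2 or _b are one class to them, and where a whole thing is asked for, a point or a joint stands for the part that bears it (a point fixed in the world has none). Each returns a list of dicts, best first, with "conf" (0 to 1); they miss things now and then, are a little off and sometimes report something else, mostly with a low value. They report only what shows in the picture. A call takes as long as a camera call. They do not tell look-alikes from the thing itself.
- optics.spot_in(picture, thing): "extent" ([centre column, centre row, width, height] as shares, 0 to 1, of the picture: columns of its width, rows of its height, round what is visible of it).
- optics.masks_of(picture, thing): "pixels" (480x640 bool, what is visible of it) and "extent" ([centre column, centre row, width, height] as shares, 0 to 1, of the picture: columns of its width, rows of its height, round what is visible of it).
- optics.place_of(picture, thing): "at" ([column, row] as shares, 0 to 1, of the picture: columns of its width, rows of its height: a listed point, or the origin of a listed thing).
The state is a dict: "time": time; "qpos": joint angles; "dq": joint speeds; "tau": joint torques, N m; "eef_pos": TCP position; "eef_rot": TCP orientation; "ft_force": force on the tool from outside, world axes, zero at the start; "ft_torque": the same for the moment, N m; "grip_width": finger opening in mm.
Only numpy, scipy, OpenCV 4.12 (cv2) and the standard library are available. Lean on these libraries where they do the work, as an engineer would, in place of code of your own. Each camera call takes 0.05 s, during which the arm holds its last target. There are 200 camera calls.

## Working session

There is one attempt and no reset: what is moved stays moved. The work goes in short steps, Python scripts to look and compute and a tool call to move; the robot and the scene stay as the last step left them, time stands still between calls to the robot, and variables do not carry over. Pictures are saved under pics/ and viewed, about 8 in all and at most 12, crops included, and the job is handed in when it is done.

Besides the shell and the picture viewer there is one more tool, called as name(argument=value, ...) on one line, values as JSON. arm_command: Moves the arm, as the interface text tells. Its arguments: {"type":"object","properties":{"commands":{"type":"array"},"newtons":{"type":"number"}},"required":["commands"]}

```bash
mkdir -p pics
cat > h.py <<'E'
import numpy as np, cv2
from plant import r, optics
def ray(p,uv):
    K=np.array([[p['fx'],0,p['cx']],[0,p['fy'],p['cy']],[0,0,1]])
    n=cv2.undistortPoints(np.array([[uv]],float),K,np.array(p['distortion'],float))[0,0]
    R=np.array(p['rotation'],float)
    if R.shape!=(3,3): R=cv2.Rodrigues(R)[0]
    return np.array(p['xyz'],float), R@np.array([n[0],n[1],1.])
def at_z(p,uv,z):
    c,d=ray(p,uv); return c+d*(z-c[2])/d[2]
def proj(p,X):
    K=np.array([[p['fx'],0,p['cx']],[0,p['fy'],p['cy']],[0,0,1]])
    R=np.array(p['rotation'],float)
    if R.shape!=(3,3): R=cv2.Rodrigues(R)[0]
    t=-R.T@np.array(p['xyz'],float)
    return cv2.projectPoints(np.array(X,float).reshape(-1,1,3),cv2.Rodrigues(R.T)[0],t,K,np.array(p['distortion'],float))[0][:,0]
def tri(p,a,q,b):
    c1,d1=ray(p,a);c2,d2=ray(q,b)
    d1/=np.linalg.norm(d1);d2/=np.linalg.norm(d2)
    s=np.linalg.lstsq(np.c_[d1,-d2],c2-c1,rcond=None)[0]
    A=c1+d1*s[0];B=c2+d2*s[1]
    return (A+B)/2,np.linalg.norm(A-B)
def save(p,n): cv2.imwrite('pics/'+n,cv2.cvtColor(p['pixels'],cv2.COLOR_RGB2BGR))
E
python3 - <<'E'
from h import *
np.set_printoptions(precision=1,suppress=True)
T=optics.snapshot('top');S=optics.snapshot('side')
save(T,'t0.png');save(S,'s0.png')
print(T['xyz'],S['xyz'])
W=np.array([640,480])
Z=dict(tongs_grip=118,tongs_tips=18,stand=0,incense_mid=23,incense=10,box_a=0,box_b=0,mat=0,cup=10,vase=0,bowl=0)
for n,z in Z.items():
    a=optics.place_of(T,n)[:3];b=optics.place_of(S,n)[:3]
    for x in a: print(n,'T',round(x['conf'],2),W*x['at'],at_z(T,W*x['at'],z))
    for x in b: print(n,'S',round(x['conf'],2),W*x['at'],at_z(S,W*x['at'],z))
    if a and b: print('  tri',*tri(T,W*a[0]['at'],S,W*b[0]['at']))
s=r.observe();print(s['time'],s['eef_pos'],s['eef_rot'],s['grip_width'])
E
```

```text
[ 272.2   34.9 1105.5] [ 354.  -828.4  987.7]
tongs_grip T 0.94 [464.3 226.5] [ 523.5 -268.8  118. ]
tongs_grip S 0.72 [356.5 351.1] [ 515.5 -266.7  118. ]
tongs_grip S 0.2 [290.6 197.2] [457.5 225.9 118. ]
  tri [ 518.8 -267.9  121.1] 7.632037072764238
tongs_tips T 0.85 [451.6 244.2] [ 512.2 -264.4   18. ]
tongs_tips S 0.88 [356.3 380. ] [ 517.2 -270.6   18. ]
  tri [ 516.3 -266.6   10.2] 4.4828220876011775
stand T 0.72 [451. 247.] [ 510. -267.    0.]
stand S 0.73 [354.6 387.7] [ 512.6 -277.1    0. ]
  tri [ 513.6 -270.4  -12.4] 1.9662488512443053
incense_mid T 0.72 [175.2 292.6] [467.3 340.8  23. ]
incense_mid S 0.62 [290.  199.4] [465.5 331.6  23. ]
incense_mid S 0.21 [445.1 380.3] [ 695.4 -309.9   23. ]
  tri [467.8 343.4  13.5] 2.3159235377960776
incense T 0.69 [179.7 294.1] [465.4 334.6  10. ]
incense S 0.43 [289.1 199.8] [464.2 345.9  10. ]
  tri [463.  331.2  22.2] 0.40938452238818923
box_a T 0.77 [273.2 287.9] [460.5 131.9   0. ]
box_a T 0.6 [179.2 291. ] [474.2 338.2   0. ]
box_a S 0.75 [294.2 203. ] [477.9 340.5   0. ]
box_a S 0.65 [304.3 253. ] [473.6 132.8   0. ]
  tri [
[... 511 characters left out ...]
7 [354.5 295.4] [569.9 -34.3   0. ]
  tri [388.7 -35.4 351.3] 173.48608209100829
cup T 0.83 [265.2 291.3] [453.2 148.7  10. ]
cup T 0.36 [450.4 164.1] [ 701.8 -296.1   10. ]
cup S 0.75 [295.1 245.6] [452.9 155.1  10. ]
  tri [452.1 148.   17. ] 0.17678063530087418
vase T 0.77 [301.1 161.4] [747.3  44.7   0. ]
vase T 0.46 [264.6 293.3] [450.7 151.5   0. ]
vase S 0.65 [412.6 258.8] [746.1  55.2   0. ]
vase S 0.51 [446.3 379.5] [ 706.6 -296.2    0. ]
  tri [741.7  44.6  12. ] 0.7665146529118376
bowl T 0.93 [449.9 163.3] [ 707.8 -298.4    0. ]
bowl S 0.93 [444.5 379.7] [ 702.8 -295.9    0. ]
  tri [ 703.9 -297.2    3.6] 4.629294153672941
1.2 [165.9 705.8 231.3] [ 2.5  2.  -0. ] 85.59734732806501
```

View pics/t0.png

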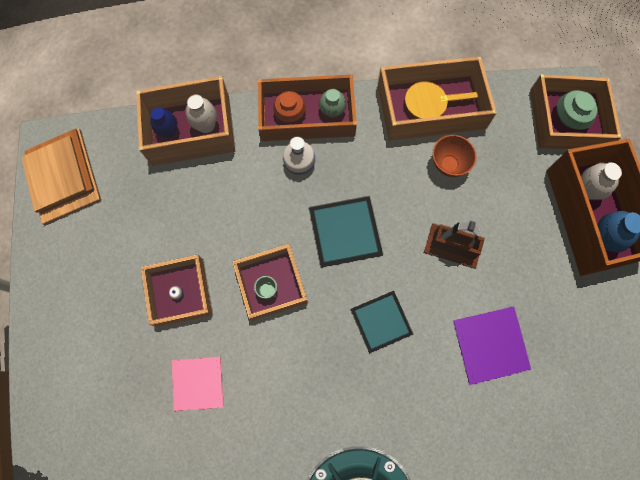

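View pics/s0.png

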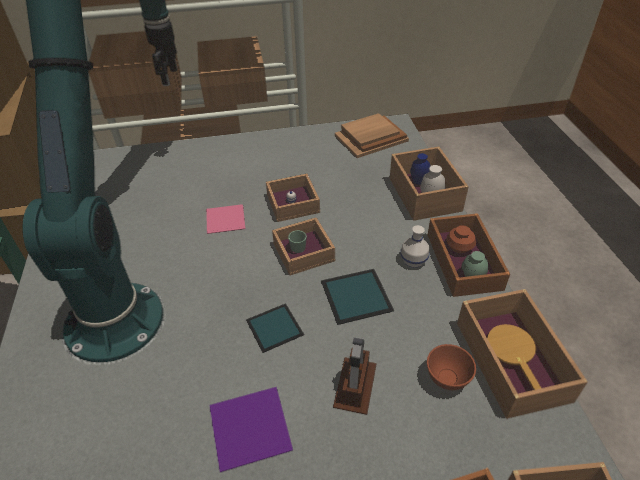

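The top view shows the incense box at (175,292) in the left box, the larger teal mat at (346,231), and the stand with the tongs at (455,244). The side view agrees. I need the stand's yaw, so I'll take a close crop.

Run:
```python
import cv2,numpy as np
t=cv2.imread('pics/t0.png')[210:280,415:495];s=cv2.imread('pics/s0.png')[330:420,320:400]
a=cv2.resize(t,None,fx=5,fy=5,interpolation=cv2.INTER_CUBIC);b=cv2.resize(s,None,fx=5,fy=5,interpolation=cv2.INTER_CUBIC)
o=np.zeros((450,800,3),np.uint8);o[:350,:400]=a;o[:,400:]=b
cv2.imwrite('pics/c1.png',cv2.convertScaleAbs(o,alpha=1.7,beta=20))
```

```text
(no output)
```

View pics/c1.png

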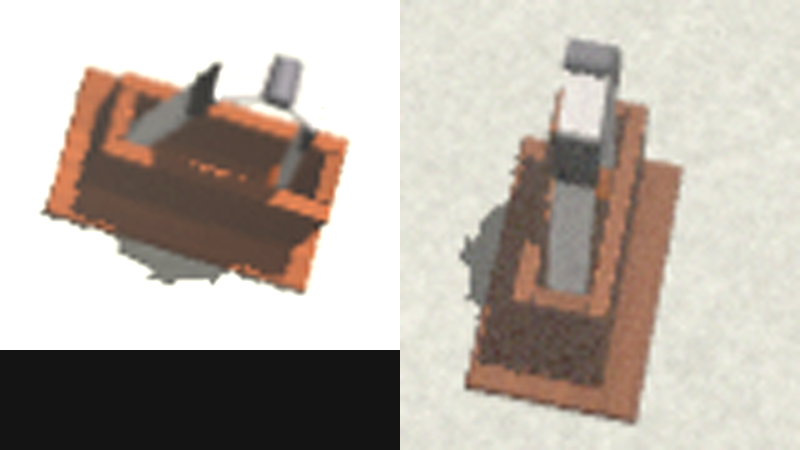

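Left, top view: the foot's front edge runs (44,212)-(303,290), with its back-left corner at (88,68). Right, side view: foot corners at (467,385), (635,420) and (682,165). I'll compute the yaw and centre from these.

Run:
```python
from h import *
np.set_printoptions(precision=1,suppress=True)
T=optics.snapshot('top');S=optics.snapshot('side')
t=lambda x,y,z:at_z(T,(415+x/5,210+y/5),z)
s=lambda x,y,z:at_z(S,(320+(x-400)/5,330+y/5),z)
ang=lambda a,b:np.degrees(np.arctan2(*(a-b)[1::-1]))
L,F,R=t(88,68,8),t(44,212,8),t(303,290,8)
print('T foot',L,F,R,np.linalg.norm(L-F),np.linalg.norm(F-R),ang(F,R),ang(L,F),(L+R)/2)
a,b,c=s(467,385,8),s(635,420,8),s(682,165,8)
print('S foot',a,b,c,np.linalg.norm(a-b),np.linalg.norm(b-c),ang(c,b),ang(b,a),(a+c)/2)
A,B,C=t(122,72,60),t(347,140,60),t(325,215,60)
print('T rim',A,B,C,ang(A,B),np.linalg.norm(A-B),np.linalg.norm(B-C),(A+C)/2)
print('pads T',t(205,88,118),t(310,135,118),'hinge/top',t(285,80,160))
W=np.array([640,480])
# wall boxes / incense orientation: box_a mask min rect
for n,P in (('T',T),('S',S)):
  for m in optics.masks_of(P,'mat')[:4]:
    if abs(m['extent'][0]-(.54 if n=='T' else .557))<.02:
      ct,_=cv2.findContours(m['pixels'].astype(np.uint8),0,1);q=max(ct,key=len)[:,0]
      w=np.array([at_z(P,x,3)[:2] for x in q],np.float32);print('mat',n,cv2.minAreaRect(w))
for n,P in (('T',T),('S',S)):
  for m in optics.masks_of(P,'incense')[:2]:
    u,v,w,h=m['extent'];print('inc',n,m['conf'],u*640,v*480,w*640,h*480,at_z(P,(u*640,v*480),27))
  for m in optics.masks_of(P,'box_a')[:3]:
    ct,_=cv2.findContours(m['pixels'].astype(np.uint8),0,1);q=max(ct,key=len)[:,0]
    w=np.array([at_z(P,x,50)[:2] for x in q],np.float32);print('box',n,m['conf'],cv2.minAreaRect(w))
Ro=cv2.Rodrigues(np.array(r.observe()['eef_rot'],float))[0];print(Ro)
```

```text
T foot [ 565.5 -232.3    8. ] [ 502.6 -202.7    8. ] [ 455.7 -311.8    8. ] 69.55320270848935 118.7818860816952 66.71882207935052 -25.22375192226909 [ 510.6 -272.     8. ]
S foot [ 459.5 -315.3    8. ] [ 522.1 -343.     8. ] [ 570.9 -233.3    8. ] 68.5013584935474 120.05827310905441 65.98939305747774 -23.905338171751655 [ 515.2 -274.3    8. ]
T rim [ 548.4 -233.9   60. ] [ 508.8 -325.7   60. ] [ 477.7 -310.4   60. ] 66.67284883401155 99.9798075635103 34.72966624360731 [ 513.  -272.1   60. ]
pads T [ 523.  -251.5  118. ] [ 499.3 -290.9  118. ] hinge/top [ 512.3 -271.2  160. ]
mat T ((571.1180419921875, -36.455230712890625), (141.92674255371094, 140.24549865722656), 5.186257839202881)
mat S ((573.6834716796875, -36.79753875732422), (142.42604064941406, 142.86561584472656), 5.386083602905273)
inc T 0.62 177.66400000000002 292.704 16.128 15.216 [465.8 334.3  27. ]
box T 0.82 ((466.8815002441406, 331.8398132324219), (134.20619201660156, 136.74021911621094), 6.839203834533691)
box T 0.69 ((466.1588439941406, 135.52081298828125), (133.4892578125, 126.4792709350586), 12.284369468688965)
box T 0.68 ((455.57525634765625, 143.28677368164062), (43.643524169921875, 46.27940368652344), 85.2330093383789)
inc S 0.5 291.136 197.376 9.472000000000001 13.584 [469.6 335.1  27. ]
inc S 0.4 361.216 359.472 2.1759999999999997 16.32 [ 537.4 -230.2   27. ]
box S 0.79 ((471.6190185546875, 115.43621826171875), (141.00613403320312, 171.1620635986328), 11.171642303466797)
box S 0.64 ((471.9833679199219, 312.3695068359375), (135.4561767578125, 180.3590087890625), 6.6900763511657715)
[[ 0.2  1.   0. ]
 [ 1.  -0.2 -0. ]
 [-0.   0.  -1. ]]
```

Foot and rim agree: the tongs are at about (513,-272) with their y-axis at about 66.3°. The incense box is at about (467,335) and the mat at about (572,-36). Now the first move.

```bash
cat > d.py <<'E'
from h import *
import sys
def delta(target,yaw=66.3):
    s=r.observe();R=cv2.Rodrigues(np.array(s['eef_rot'],float))[0]
    y0=np.degrees(np.arctan2(R[1,0],R[0,0]));turn=(y0-yaw)  # + about tool z = clockwise
    c,q=np.cos(np.radians(yaw)),np.sin(np.radians(yaw))
    d=np.array(target)-np.array(s['eef_pos'])
    print('t',round(s['time'],2),'pos',np.round(s['eef_pos'],1),'yaw',round(y0,2),'tilt',np.round(R[:2,2],4),'w',round(s['grip_width'],1),'F',np.round(s['ft_force'],1))
    print('turn',round(np.radians(turn),4),'tool d (after turn)',np.round([c*d[0]+q*d[1],q*d[0]-c*d[1],-d[2]],1))
if __name__=='__main__': delta([float(a) for a in sys.argv[1:4]],*[float(a) for a in sys.argv[4:]])
E
python3 d.py 560 200 260; python3 d.py 513 -272 260
```

```text
t 1.6 pos [165.8 705.8 231.3] yaw 76.78 tilt [ 0.     -0.0001] w 85.7 F [-0.5  0.3 -0.1]
turn 0.1829 tool d (after turn) [-304.7  564.2  -28.7]
t 1.6 pos [165.8 705.8 231.3] yaw 76.78 tilt [ 0.     -0.0001] w 85.7 F [-0.5  0.3 -0.1]
turn 0.1829 tool d (after turn) [-755.8  710.9  -28.7]
```

arm_command(commands=[1,0,0,-14,0,0,0.0915,1,0,0,-14,0,0,0.0915,1,-17,31,0,0,0,0,1,-17,31,0,0,0,0,1,-17,31,0,0,0,0,1,-17,31,0,0,0,0,1,-17,31,0,0,0,0,1,-17,31,0,0,0,0,1,-17,31,0,0,0,0,1,-17,31,0,0,0,0,1,-17,31,0,0,0,0,1,-17,31,0,0,0,0,1,-17,31,0,0,0,0,1,-17,31,0,0,0,0,1,-17,31,0,0,0,0,1,-17,31,0,0,0,0,1,-17,31,0,0,0,0,1,-17,31,0,0,0,0,1,-17,31,0,0,0,0,1,-17,31,0,0,0,0])

```text
time: 3.27
eef_pos: [554.7, 199.8, 259.6]
eef_rot: [-2.63, -1.718, -0.001]
ft_force: [0.5, 1.2, -0.5]
grip_width: 85.5
```

```bash
python3 d.py 513 -272 260
```

```text
t 3.27 pos [554.7 199.8 259.6] yaw 66.3 tilt [0.0006 0.0004] w 85.5 F [ 0.5  1.2 -0.5]
turn -0.0 tool d (after turn) [-4.488e+02  1.515e+02 -4.000e-01]
```

arm_command(commands=[1,-28,9.3,0,0,0,0,1,-28,9.3,0,0,0,0,1,-28,9.3,0,0,0,0,1,-28,9.3,0,0,0,0,1,-28,9.3,0,0,0,0,1,-28,9.3,0,0,0,0,1,-28,9.3,0,0,0,0,1,-28,9.3,0,0,0,0,1,-28,9.3,0,0,0,0,1,-28,9.3,0,0,0,0,1,-28,9.3,0,0,0,0,1,-28,9.3,0,0,0,0,1,-28,9.3,0,0,0,0,1,-28,9.3,0,0,0,0,1,-28,9.3,0,0,0,0,1,-28,9,0,0,0,0,1,0,0,0,0,0,0,1,0,0,0,0,0,0])

```text
time: 4.77
eef_pos: [508.9, -271.0, 259.5]
eef_rot: [2.633, 1.711, -0.0]
ft_force: [0.4, 1.4, 0.2]
grip_width: 85.1
```

```bash
python3 d.py 513 -272 97; python3 -c "
from h import *
T=optics.snapshot('top');S=optics.snapshot('side')
a=T['pixels'][180:290,390:510];b=S['pixels'][260:400,290:410]
o=np.zeros((560,800,3),np.uint8)
a=cv2.resize(a,(400,366));o[:366,:400]=a;b=cv2.resize(b,(400,466));o[:466,400:]=b
save({'pixels':cv2.convertScaleAbs(o,alpha=1.6,beta=15)},'c2.png')
"
```

```text
t 4.77 pos [ 508.9 -271.   259.5] yaw 66.03 tilt [ 0.0003 -0.001 ] w 85.1 F [0.4 1.4 0.2]
turn -0.0046 tool d (after turn) [  0.7   4.1 162.5]
```

View pics/c2.png

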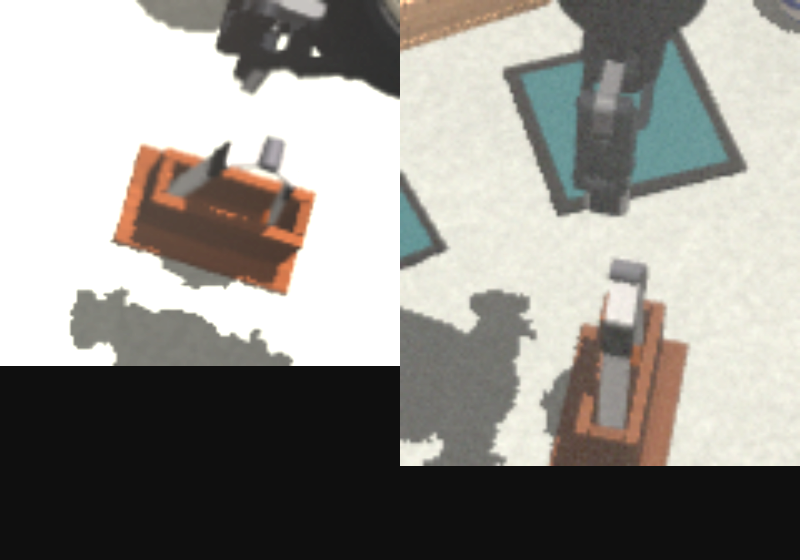

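The gripper stands above the tongs, square to the stand. I'll correct by 4 mm and go down with the jaws open.

arm_command(commands=[1,0.5,4,5,0,0,-0.004,1,0,0,20,0,0,0,1,0,0,20,0,0,0,1,0,0,20,0,0,0,1,0,0,20,0,0,0,1,0,0,15,0,0,0,1,0,0,15,0,0,0,1,0,0,15,0,0,0,1,0,0,12,0,0,0,1,0,0,12,0,0,0,1,0,0,8,0,0,0,1,0,0,0,0,0,0,1,0,0,0,0,0,0])

```text
time: 5.95
eef_pos: [513.5, -269.6, 97.0]
eef_rot: [-2.626, -1.723, 0.0]
ft_force: [-0.1, -0.6, 0.1]
grip_width: 85.2
```

```bash
python3 d.py 513 -272 97; python3 -c "
from h import *
T=optics.snapshot('top');S=optics.snapshot('side')
a=T['pixels'][180:290,390:510];b=S['pixels'][290:410,300:420]
o=np.zeros((400,800,3),np.uint8)
a=cv2.resize(a,(400,366));o[:366,:400]=a;b=cv2.resize(b,(400,400));o[:400,400:]=b
save({'pixels':cv2.convertScaleAbs(o,alpha=1.6,beta=15)},'c3.png')
"
```

```text
t 5.95 pos [ 513.5 -269.6   97. ] yaw 66.54 tilt [-0.0004  0.0003] w 85.2 F [-0.1 -0.6  0.1]
turn 0.0042 tool d (after turn) [-2.4  0.5  0. ]
```

View pics/c3.png

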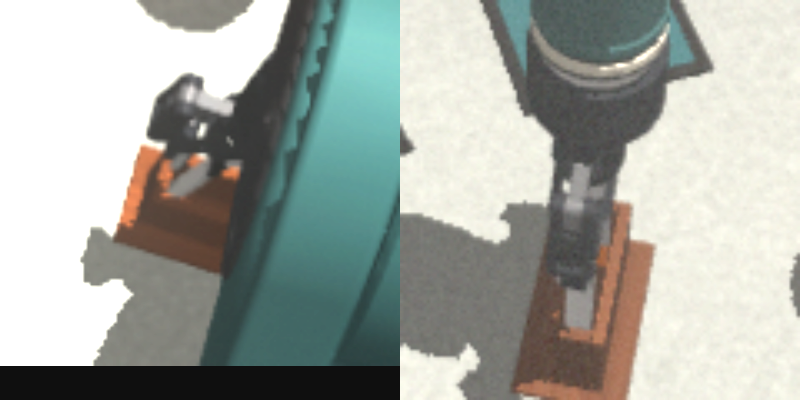

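The gripper straddles the tongs with no contact force. I'll squeeze lightly to about 45 mm.

arm_command(commands=[0.8,0,0,0,0,0,0,0.65,0,0,0,0,0,0,0.56,0,0,0,0,0,0,0.53,0,0,0,0,0,0,0.53,0,0,0,0,0,0,0.53,0,0,0,0,0,0,0.53,0,0,0,0,0,0,0.53,0,0,0,0,0,0], newtons=20)

```text
time: 6.72
eef_pos: [515.1, -269.8, 99.0]
eef_rot: [2.625, 1.722, 0.004]
ft_force: [-0.1, 1.6, 7.1]
grip_width: 45.5
```

arm_command(commands=[0.53,0,0,-3,0,0,0,0.53,0,0,-5,0,0,0,0.53,0,0,-8,0,0,0,0.53,0,0,-10,0,0,0,0.53,0,0,-12,0,0,0,0.53,0,0,-12,0,0,0,0.53,0,0,-12,0,0,0,0.53,0,0,-12,0,0,0,0.53,0,0,-12,0,0,0,0.53,0,0,-12,0,0,0,0.53,0,0,-12,0,0,0,0.53,0,0,-12,0,0,0,0.53,0,0,-10,0,0,0,0.53,0,0,-6,0,0,0,0.53,0,0,0,0,0,0,0.53,0,0,0,0,0,0])

```text
time: 8.05
eef_pos: [513.5, -269.7, 235.5]
eef_rot: [2.627, 1.723, 0.0]
ft_force: [0.2, -0.2, -0.5]
grip_width: 44.8
```

```bash
python3 d.py 513 -60 260; python3 -c "
from h import *
np.set_printoptions(precision=1,suppress=True)
T=optics.snapshot('top');S=optics.snapshot('side');W=np.array([640,480])
for n in ('tongs_tips','tongs_grip'):
  a=optics.place_of(T,n)[:1];b=optics.place_of(S,n)[:1]
  if a and b: print(n,a[0]['conf'],b[0]['conf'],*tri(T,W*a[0]['at'],S,W*b[0]['at']))
a=T['pixels'][180:290,390:510];b=S['pixels'][250:410,300:420]
o=np.zeros((533,800,3),np.uint8)
a=cv2.resize(a,(400,366));o[:366,:400]=a;b=cv2.resize(b,(400,533));o[:,400:]=b
save({'pixels':cv2.convertScaleAbs(o,alpha=1.6,beta=15)},'c4.png')
"
```

```text
t 8.05 pos [ 513.5 -269.7  235.5] yaw 66.53 tilt [ 0.0003 -0.    ] w 44.8 F [ 0.2 -0.2 -0.5]
turn 0.004 tool d (after turn) [191.9 -84.8 -24.5]
tongs_tips 0.75 0.56 [ 518.1 -261.5  160.5] 1.320512060919615
tongs_grip 0.58 0.71 [ 453.1 -225.2  372.1] 55.482697462081894
```

View pics/c4.png

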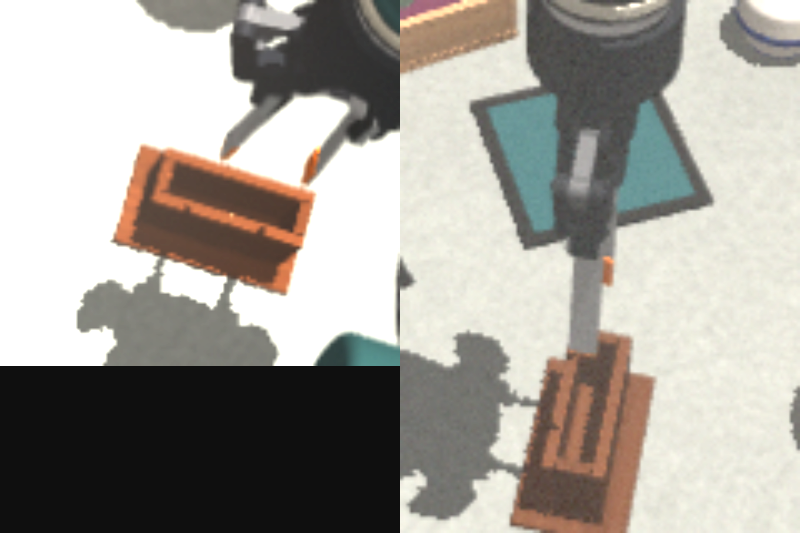

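Tongs are out, held straight with the tips open and clear of the stand. Now I'll carry them over the incense box.

arm_command(commands=[0.53,12,-6.4,0,0,0,0,0.53,20,-10.7,0,0,0,0,0.53,29,-15.5,0,0,0,0,0.53,29,-15.5,0,0,0,0,0.53,29,-15.5,0,0,0,0,0.53,29,-15.5,0,0,0,0,0.53,29,-15.5,0,0,0,0,0.53,29,-15.5,0,0,0,0,0.53,29,-15.5,0,0,0,0,0.53,29,-15.5,0,0,0,0,0.53,29,-15.5,0,0,0,0,0.53,29,-15.5,0,0,0,0,0.53,29,-15.5,0,0,0,0,0.53,29,-15.5,0,0,0,0,0.53,29,-15.5,0,0,0,0,0.53,29,-15.5,0,0,0,0,0.53,29,-15.5,0,0,0,0,0.53,29,-15.5,0,0,0,0,0.53,20,-10.7,0,0,0,0,0.53,13,-7,0,0,0,0])

```text
time: 10.02
eef_pos: [462.8, 332.5, 235.1]
eef_rot: [-2.621, -1.729, -0.0]
ft_force: [-0.4, -0.9, 0.0]
grip_width: 45.2
```

arm_command(commands=[0.53,6,-3,0,0,0,0,0.53,0,0,0,0,0,0,0.53,0,0,0,0,0,0])

```text
time: 10.27
eef_pos: [464.4, 333.2, 235.1]
eef_rot: [2.627, 1.721, -0.002]
ft_force: [-1.1, -0.5, -1.2]
grip_width: 45.4
```

```bash
python3 d.py 467 335 190; python3 -c "
from h import *
np.set_printoptions(precision=1,suppress=True)
T=optics.snapshot('top');S=optics.snapshot('side');W=np.array([640,480])
for n in ('tongs_tips','tongs_grip','incense_mid'):
  a=optics.place_of(T,n)[:1];b=optics.place_of(S,n)[:1]
  for x in a+b: print(n,x['conf'],W*x['at'])
  if a and b: print(n,*tri(T,W*a[0]['at'],S,W*b[0]['at']))
a=T['pixels'][220:340,130:250];b=S['pixels'][110:230,230:350]
o=np.zeros((400,800,3),np.uint8)
a=cv2.resize(a,(400,400));o[:,:400]=a;b=cv2.resize(b,(400,400));o[:,400:]=b
save({'pixels':cv2.convertScaleAbs(o,alpha=1.3,beta=10)},'c5.png')
"
```

```text
t 10.27 pos [464.4 333.2 235.1] yaw 66.45 tilt [-0.0005 -0.0016] w 45.4 F [-1.1 -0.5 -1.2]
turn 0.0027 tool d (after turn) [ 2.7  1.7 45.1]
tongs_tips 0.68 [449.4 245.6]
tongs_tips 0.85 [287. 157.]
tongs_tips [ 413.7 -130.4  494.1] 15.791632451961677
tongs_grip 0.62 [286.5 128.8]
incense_mid 0.65 [177.  296.3]
incense_mid 0.44 [289.7 195.8]
incense_mid [461.6 334.9  32.7] 8.71712098631228
```

View pics/c5.png

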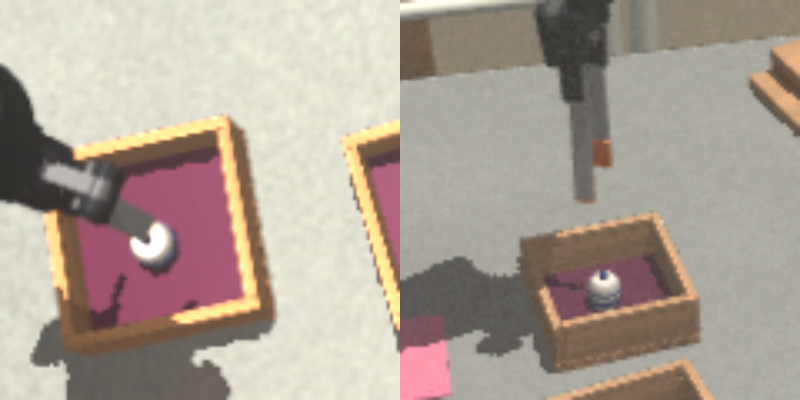

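The tongs hang straight above the box. In the side crop the knob is at (602,274) and the near and far tip ends at (585,200) and (602,166). I'll check these against the expected geometry.

Run:
```python
from h import *
np.set_printoptions(precision=1,suppress=True)
T=optics.snapshot('top');S=optics.snapshot('side')
p=np.array(r.observe()['eef_pos']);y=np.array([np.cos(np.radians(66.4)),np.sin(np.radians(66.4)),0])
print(p)
for z in (136,141,146,151):
  b=np.array([p[0],p[1],z]); print(z,'far inner',proj(S,b+23*y)[0],'near outer',proj(S,b-27*y)[0],'T far',proj(T,b+23*y)[0],'near',proj(T,b-23*y)[0])
print('knob S',at_z(S,(290.6,192.2),41),'sil S',at_z(S,(291.1,197.4),27))
print('T',at_z(T,(177.7,292.7),27),at_z(T,(176.5,292.9),27))
for X in ((466,334.5),(468,336)):
  X=np.array(X);c=[[*(X+14*np.array([np.cos(a),np.sin(a)])),z] for a in np.linspace(0,6.3,40) for z in (13,32)]+[[*X,44]]
  for P in (T,S):
    q=proj(P,c);print(X,(q.max(0)+q.min(0))/2,np.ptp(q,axis=0), 'knob',q[-1])
# blue/white body segmentation: centroid of non-plum pixels
def seg(P,u,v):
  a=P['pixels'][v-14:v+15,u-14:u+15].astype(int);m=(a[...,1]>a[...,0]*.8)&(np.abs(np.arange(29)-14)[:,None]<13);ys,xs=np.nonzero(m)
  print('seg',xs.min()+u-14,xs.max()+u-14,ys.min()+v-14,ys.max()+v-14,len(xs))
seg(T,177,293);seg(S,291,197)
```

```text
[464.6 334.5 235.4]
136 far inner [289.3 162. ] near outer [284.4 172.8] T far [151.2 281.1] near [172.7 288.5]
141 far inner [289.2 160.5] near outer [284.3 171.3] T far [150.4 280.7] near [172.  288.1]
146 far inner [289.1 159. ] near outer [284.2 169.8] T far [149.5 280.2] near [171.2 287.6]
151 far inner [289.  157.5] near outer [284.  168.2] T far [148.7 279.8] near [170.5 287.2]
knob S [469.8 341.5  41. ] sil S [469.5 335.   27. ]
T [465.8 334.2  27. ] [465.6 336.8  27. ]
[466.  334.5] [178.1 292.9] [15.2 14.3] knob [175.3 291.4]
[466.  334.5] [290.  198.8] [10.1 11.5] knob [289.6 193.1]
[468 336] [177.4 292.1] [15.2 14.3] knob [174.6 290.5]
[468 336] [290.6 198.4] [10.1 11.5] knob [290.2 192.7]
seg 163 182 281 299 231
seg 277 305 185 209 232
```

Tip lower ends are at about z 145, and both views give relative agreement with the incense at about (466,335). I'll correct 1.5 mm and go down partway.

arm_command(commands=[0.53,1,1,5,0,0,0,0.53,0,0,10,0,0,0,0.53,0,0,15,0,0,0,0.53,0,0,15,0,0,0,0.53,0,0,15,0,0,0,0.53,0,0,15,0,0,0,0.53,0,0,10,0,0,0,0.53,0,0,5,0,0,0,0.53,0,0,0,0,0,0,0.53,0,0,0,0,0,0])

```text
time: 11.6
eef_pos: [465.9, 335.3, 145.2]
eef_rot: [2.627, 1.723, -0.0]
ft_force: [-0.8, 0.8, -1.2]
grip_width: 45.3
```

```bash
python3 d.py 466 335 105; python3 -c "
from h import *
T=optics.snapshot('top');S=optics.snapshot('side')
a=T['pixels'][250:330,140:220];b=S['pixels'][150:230,250:330]
o=np.zeros((400,800,3),np.uint8)
a=cv2.resize(a,(400,400),interpolation=2);o[:,:400]=a;b=cv2.resize(b,(400,400),interpolation=2);o[:,400:]=b
save({'pixels':cv2.convertScaleAbs(o,alpha=1.4,beta=10)},'c6.png')
p=np.array(r.observe()['eef_pos']);y=np.array([.4,.916,0]);b=np.array([p[0],p[1],p[2]-89.5])
print(proj(S,[b+23*y,b-27*y]))
"
```

```text
t 11.6 pos [465.9 335.3 145.2] yaw 66.52 tilt [-0.     -0.0001] w 45.3 F [-0.8  0.8 -1.2]
turn 0.0039 tool d (after turn) [-0.3  0.3 40.2]
[[291.50291627 184.43002723]
 [286.81697509 195.27723272]]
```

View pics/c6.png

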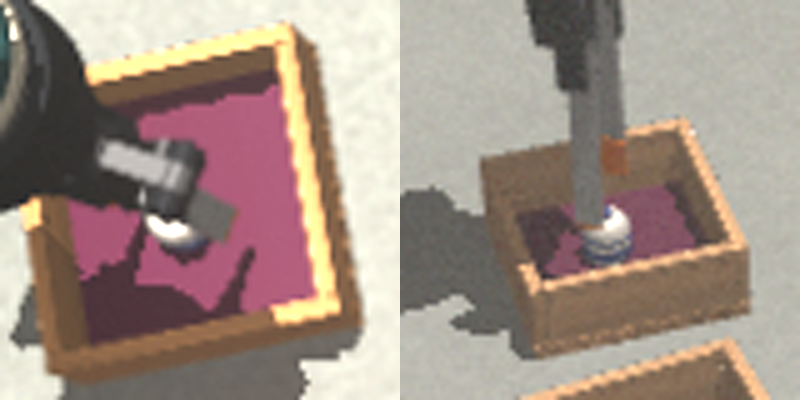

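Tips are positioned as predicted in both views, astride the porcelain. Going down the last 40 mm.

arm_command(commands=[0.53,0,0,6,0,0,0,0.53,0,0,8,0,0,0,0.53,0,0,8,0,0,0,0.53,0,0,8,0,0,0,0.53,0,0,6,0,0,0,0.53,0,0,4,0,0,0,0.53,0,0,0,0,0,0,0.53,0,0,0,0,0,0])

```text
time: 12.37
eef_pos: [465.6, 335.2, 104.9]
eef_rot: [2.627, 1.723, -0.001]
ft_force: [0.7, 0.1, -1.0]
grip_width: 45.7
```

```bash
python3 d.py 466 335 105; python3 -c "
from h import *
T=optics.snapshot('top');S=optics.snapshot('side')
a=T['pixels'][250:330,140:220];b=S['pixels'][150:230,250:330]
o=np.zeros((400,800,3),np.uint8)
a=cv2.resize(a,(400,400),interpolation=2);o[:,:400]=a;b=cv2.resize(b,(400,400),interpolation=2);o[:,400:]=b
save({'pixels':cv2.convertScaleAbs(o,alpha=1.4,beta=10)},'c7.png')
"
```

```text
t 12.37 pos [465.6 335.2 104.9] yaw 66.52 tilt [-0.0005 -0.0005] w 45.7 F [ 0.7  0.1 -1. ]
turn 0.0038 tool d (after turn) [-0.   0.4 -0.1]
```

View pics/c7.png

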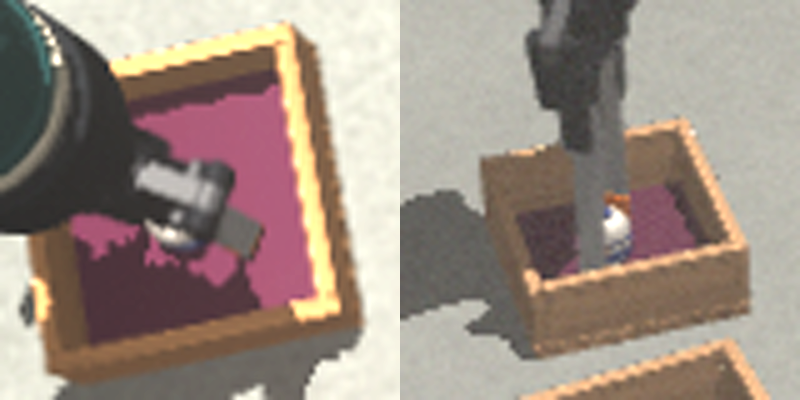

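The porcelain sits between the tips and no contact force shows. Squeezing gradually.

arm_command(commands=[0.515,0,0,0,0,0,0,0.5,0,0,0,0,0,0,0.485,0,0,0,0,0,0,0.47,0,0,0,0,0,0,0.45,0,0,0,0,0,0,0.43,0,0,0,0,0,0,0.4,0,0,0,0,0,0,0.38,0,0,0,0,0,0,0.38,0,0,0,0,0,0,0.38,0,0,0,0,0,0], newtons=30)

```text
time: 13.3
eef_pos: [466.0, 335.5, 105.5]
eef_rot: [-2.627, -1.723, -0.001]
ft_force: [0.4, -0.4, 3.2]
grip_width: 39.7
```

It stopped at 39.7 mm, so the tips are 28 mm apart on the porcelain. Lifting.

arm_command(commands=[0.38,0,0,-2,0,0,0,0.38,0,0,-4,0,0,0,0.38,0,0,-6,0,0,0,0.38,0,0,-8,0,0,0,0.38,0,0,-10,0,0,0,0.38,0,0,-12,0,0,0,0.38,0,0,-12,0,0,0,0.38,0,0,-12,0,0,0,0.38,0,0,-12,0,0,0,0.38,0,0,-12,0,0,0,0.38,0,0,-12,0,0,0,0.38,0,0,-12,0,0,0,0.38,0,0,-12,0,0,0,0.38,0,0,-10,0,0,0,0.38,0,0,-8,0,0,0,0.38,0,0,-4,0,0,0,0.38,0,0,0,0,0,0,0.38,0,0,0,0,0,0])

```text
time: 14.8
eef_pos: [465.6, 335.2, 253.3]
eef_rot: [2.627, 1.723, -0.0]
ft_force: [-0.3, -0.1, -2.0]
grip_width: 39.9
```

```bash
python3 d.py 572 -36 255; python3 -c "
from h import *
T=optics.snapshot('top');S=optics.snapshot('side')
a=T['pixels'][230:330,120:220];b=S['pixels'][120:220,240:340]
o=np.zeros((400,800,3),np.uint8)
a=cv2.resize(a,(400,400),interpolation=2);o[:,:400]=a;b=cv2.resize(b,(400,400),interpolation=2);o[:,400:]=b
save({'pixels':cv2.convertScaleAbs(o,alpha=1.4,beta=10)},'c8.png')
"
```

```text
t 14.8 pos [465.6 335.2 253.3] yaw 66.53 tilt [-0.0002 -0.0001] w 39.9 F [-0.3 -0.1 -2. ]
turn 0.004 tool d (after turn) [-297.1  246.7   -1.7]
```

View pics/c8.png

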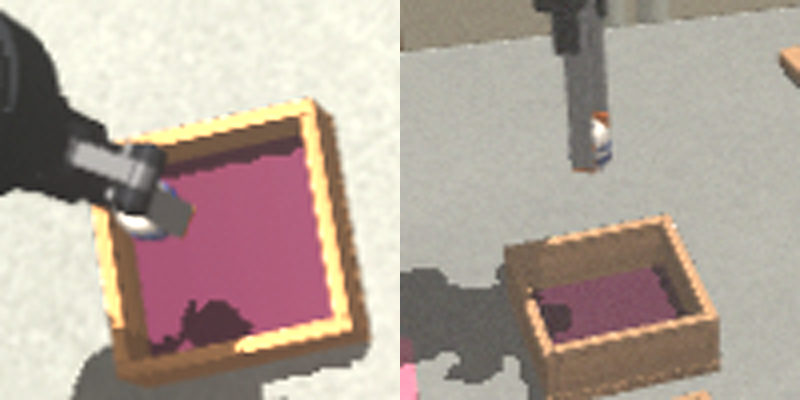

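The porcelain is held upright between the tips and the box is empty. Carrying it over the mat.

arm_command(commands=[0.38,-8,6.6,0,0,0,0,0.38,-14,11.6,0,0,0,0,0.38,-18,15,0,0,0,0,0.38,-18,15,0,0,0,0,0.38,-18,15,0,0,0,0,0.38,-18,15,0,0,0,0,0.38,-18,15,0,0,0,0,0.38,-18,15,0,0,0,0,0.38,-18,15,0,0,0,0,0.38,-18,15,0,0,0,0,0.38,-18,15,0,0,0,0,0.38,-18,15,0,0,0,0,0.38,-18,15,0,0,0,0,0.38,-18,15,0,0,0,0,0.38,-18,15,0,0,0,0,0.38,-18,15,0,0,0,0,0.38,-14,11.6,0,0,0,0,0.38,-9,7,0,0,0,0,0.38,0,0,0,0,0,0,0.38,0,0,0,0,0,0])

```text
time: 16.57
eef_pos: [573.3, -35.8, 252.9]
eef_rot: [-2.627, -1.721, 0.001]
ft_force: [-0.5, -0.2, -1.5]
grip_width: 39.3
```

arm_command(commands=[0.38,0,0,0,0,0,0,0.38,0,0,0,0,0,0,0.38,0,0,0,0,0,0,0.38,0,0,0,0,0,0])

```text
time: 16.9
eef_pos: [573.6, -34.2, 253.3]
eef_rot: [-2.625, -1.725, -0.0]
ft_force: [0.7, 0.5, -2.2]
grip_width: 39.6
```

```bash
python3 d.py 572 -36 255; python3 -c "
from h import *
S=optics.snapshot('side');T=optics.snapshot('top')
W=np.array([640,480])
for P in (T,S):
  for x in optics.place_of(P,'incense_mid')[:1]: print(x['conf'],W*x['at'],at_z(P,W*x['at'],175))
a=T['pixels'][150:270,270:390];b=S['pixels'][200:320,300:420]
o=np.zeros((400,800,3),np.uint8)
a=cv2.resize(a,(400,400),interpolation=2);o[:,:400]=a;b=cv2.resize(b,(400,400),interpolation=2);o[:,400:]=b
save({'pixels':cv2.convertScaleAbs(o,alpha=1.4,beta=10)},'c9.png')
"
```

```text
t 16.9 pos [573.6 -34.2 253.3] yaw 66.64 tilt [-0.0002  0.0004] w 39.6 F [ 0.7  0.5 -2.2]
turn 0.0059 tool d (after turn) [-2.3 -0.8 -1.7]
0.51 [356.416 245.616] [568.41005514 -38.20703638 175.        ]
```

View pics/c9.png

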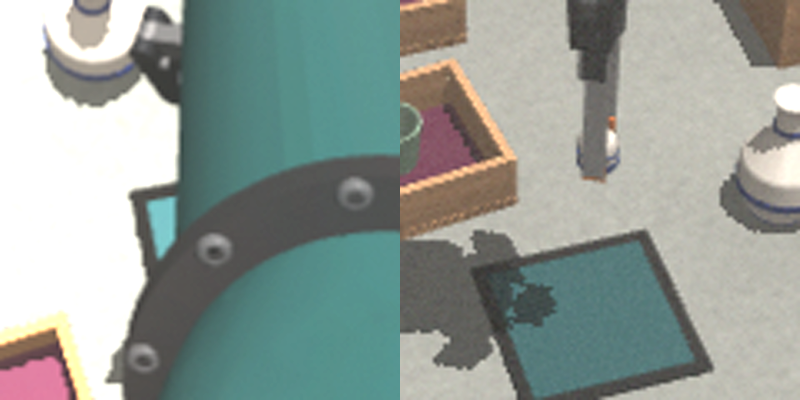

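The side view shows the porcelain upright in the squeezed tongs, about 6 mm from the mat centre at z of about 170, and still. Handing in.

```bash
python3 -c "
from plant import r
print(r.sign_off())"
```

```text
the job is handed in; nothing more can be done
None
```

The job is handed in: the robot is holding the incense box upright in the squeezed tongs over the larger teal mat. The sign-off gives no verdict.

**What I did:** I gripped the tongs lightly at about 45 mm over the pads and lifted them out of the stand. Then I lowered the open tips around the porcelain, squeezed with 30 N, lifted, and carried it over the mat, finishing at 16.9 s. The gripper itself stayed at least 60 mm above the porcelain by the measured heights. I planned the paths clear of the cup, vase and bowl, and no unexpected forces showed.

**Last checks:**
- **Grip:** the opening held steady at 39.6 mm, which matches tips 28 mm apart on the porcelain.
- **Position:** the tool was within about 3 mm of the measured mat centre. One picture of the porcelain itself put it about 4 mm off.
- **Height:** its centre should be at about 170 mm. That comes from the lift distance, not from a separate measurement.
- **Upright and clear:** the side picture showed it upright and touching only the tongs.

**Could not confirm:** the arm hid the porcelain from the top camera at the end, so only the side view supports the final position. The side camera read about 3.5 mm farther in x than the top camera earlier on, which is small against the 50 mm allowed.

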